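# Pull the safety plug and hold the dough sheeter's guard open

### The arm

A 6-joint arm with a two-finger parallel gripper is mounted at the origin on the work surface. World frame = base frame: x ahead of the robot, y to its left, z up, the work surface at z = 0. Lengths are in m, angles in rad, forces in N, time in s.
With the tool pointing down it reaches from about 0.325 to 0.75 m from the base axis. Payload 7.6 kg.
Tool frame: the origin (TCP) lies on the centre line of the jaws, within the pads' length; the fingertips stand ahead of it and the grasp point (between the pads) lies 2 mm behind it (ctrl.finger_overhang is the z of the fingertips in the tool frame, in m); z points along the fingers, y is the line along which they close (so a half turn about z gives the same grasp; the last joint's range is limited). The gripper opens to 85 mm and grips with 20 to 120 N. Pads are 22 mm wide; open, the fingers measure 114 mm over their backs; the gripper's body (76 mm by 85 mm) begins 54 mm behind the grasp point. The pads swing forward as they close: fully open they stand 13 mm farther back than shut.
Start: joints at [-1.312, 0.052, 1.401, -0, 1.689, -0.07], TCP at [0.17, -0.497, 0.248] pointing down, gripper open.
Joint ranges: [-2.9, 2.9], [-0.91, 2.17], [0.12, 2.37], [-1.06, 4.2], [0.26, 2.73], [-2.93, 2.93]. Speed limits (rad/s): [2.57, 2.57, 3.01, 3.14, 3.14, 3.14].

### API

Orientations are given as a unit quaternion [w, x, y, z].
In Python, from cell import ctrl, cams, workorder gives the robot as it stands.
- The arm moves only by the tool play_rows, never from a script. Its argument "steps" is a list of rows, each an object with "delta_pos": the shift along the tool's x, y, z in mm, a list of three; "rotation": the turn, a rotation vector about the tool's x, y, z in degrees, a list of three. A call has 1 to 5 rows; each row shifts and turns the commanded pose from where the row before left it, along the tool's axes as they then stand; what a row does not reach is not made up. A row lasts 1/8 s, in which the tool goes at most 62.5 mm and 10.7 degrees, less where a joint would pass 70% of its speed; a pose out of reach is approached as far as the arm can. A call with a gripper value outside its range is refused whole. "fingers" is the finger opening in mm, from 0 to 85.4, set as the call begins (left out, the last holds). The fingers move at their own pace and stop on an object; the grip force is fixed at half the most. Time passes only in rows, so rows that do not move let the fingers close. It gives the time, the measured TCP pose, the force, the opening and the grip force at its end, in the units of the state.
- ctrl.read_state(): the state, without advancing time (a new reading comes with each control period).
- cams.grab_frame(name): name is "scene" or "top"; returns a dict with "pixels" (400x640x3 uint8, blue, green, red), "camera_matrix" (3x3 intrinsics, pixels), "distortion" ([k1, k2, p1, p2, k3] as OpenCV has them; the pictures are not rectified), "origin" and "rotation" of the camera in the world. Camera axes: x right, y down, z forward; pixel columns grow to the right and rows downward; lengths in m; the calibration is good to about 2 mm. A picture is of the moment at which its call begins. There is no depth.
- workorder.finish_job(): hands the job in; it is judged then, once.
The state is a dict: "t": time; "qpos": joint angles; "qd": joint speeds; "tau": joint torques, N m; "tool_pos": TCP position; "ee_rot": TCP orientation; "contact_force": force on the tool from outside, world axes, zero at the start; "torque": the same for the moment, N m; "finger_gap": finger opening in m; "grasp_force": force on a finger pad.
Only numpy, scipy, OpenCV 4.12 (cv2) and the standard library are available. Lean on these libraries where they do the work, as an engineer would, in place of code of your own. Each camera call takes 0.05 s, during which the arm holds its last target. There are 200 camera calls.

### The job

Make the dough sheeter safe and open it for wiping down: first pull the black safety plug up out of its socket and set it down in the small steel tray on the bench. Then take the slotted roller guard by its grab bar, raise it to about 50 degrees from its closed position and keep holding it there, because it falls shut when let go; finish while still holding it. Leave the other things on the bench where they are.

Things in the scene. Friction and masses are not known exactly. Their poses are not given: they have to be found in the camera images.
- sheeter: Cream countertop dough sheeter, fixed. Origin on the bench under the middle of the guard's hinge; x points from its front (infeed belt) to the back, y left, z up. Side columns from |y| 155 to 245 mm: rear part (x -20 to 140 mm) 255 mm high, front shoulder (x -168 to -20) 170 mm high. Between them a belt bed, top at 75 mm, x -357 to 357 mm, 320 mm wide.
- guard: Slotted metal roller guard, 290 mm wide, 199 mm from hinge to front edge, about 0.7 kg. Origin at the middle of its hinge axis, 220 mm above the bench; axis along the sheeter's y. When closed its axes are the sheeter's and its plate slopes 32 degrees down from the hinge towards -x. It falls shut from every angle; about 5 N of lift at the grab bar holds it.
- guard_angle (a joint): Opening angle of the guard (rad): 0 closed, growing as its front edge rises, stop at 1.6; 50 degrees = 0.873.
- grab_bar (a point): Steel D-handle on the guard's outer face. This point is the middle of its bar, which runs along the sheeter's y: 12 mm thick, 124 mm long between its two legs, centre line 42 mm off the guard plate. With the guard closed it lies 154 mm in front of (-x) and 46 mm below the hinge axis; it turns with the guard about the hinge at 161 mm radius.
- socket: Grey socket box, 70 x 60 x 32 mm (x, y, z), fixed on the front shoulder of the left or right column; origin at the centre of its underside, 170 mm above the bench, axes as the sheeter's. The plug stands in a slot in its top, held by sprung balls: a pull of 8 to 15 N straight up snaps it out within the first 4 mm; it is clear of the slot after 24 mm.
- plug: Black safety plug, no cable, loose, about 0.12 kg. Origin at the underside of its flange, at the start on the socket's top (202 mm above the bench), axes as the socket's. Above it: flange 50 x 30 x 5 mm (x, y, z), then a grip block 44 x 22 mm up to 45 mm, to be pinched across its 22 mm (y). Below: grey shank 20 x 12 mm, 24 mm long.
- tray: Open rectangular steel tray on the bench, fixed, 230 x 150 x 30 mm (x, y, z), walls and floor 3 mm; origin at the centre of its underside.
- switch_box: Start/stop box with a green button and a red mushroom button, 70 x 60 x 32 mm (54 mm high with the button), fixed on the shoulder of the other column. Not used. Origin at the centre of its underside.
- flour_shaker: Bystander: metal flour shaker, 72 mm across, 115 mm high, standing loose; origin at the centre of its underside.
- dough_scraper: Bystander: steel bench scraper lying flat, about 130 x 150 x 23 mm, loose; origin on the bench under its middle.

How it is judged:
By the outcome, as a careful person would: the job done as asked, in the order asked, and still so for the second after the job is handed in, while the arm keeps its last pose, push and grip.
It also fails if it takes over 64 s, if anything falls off the work surface, if the arm or the gripper's body presses on something with over 40 N, if the wrist force passes 120 N, or if a joint passes its speed limit or range.

## Working session

There is one attempt and no reset: what is moved stays moved. The work goes in short steps, Python scripts to look and compute and a tool call to move; the robot and the scene stay as the last step left them, time stands still between calls to the robot, and variables do not carry over. Pictures are saved under pics/ and viewed, at most 10 in all, crops included, and the job is handed in when it is done.

Besides the shell and the picture viewer there is one more tool, called after ">>>" in YAML: its name, and indented under it one key for each argument. play_rows: Moves the arm, as the interface text tells. Its arguments: {"type":"object","properties":{"steps":{"type":"array"},"fingers":{"type":"number"}},"required":["steps"]}

```bash
mkdir -p pics; python3 - <<'E'
from cell import ctrl,cams
import cv2
s=ctrl.read_state();print(s, ctrl.finger_overhang)
for n in("scene","top"):
    f=cams.grab_frame(n);cv2.imwrite(f"pics/{n}0.png",f["pixels"]);print(n,{k:v for k,v in f.items() if k!="pixels"})
E
```

```text
{'t': 0.0, 'qpos': array([-1.31230599e+00,  5.28314620e-02,  1.40176483e+00, -1.90142870e-05,
        1.68862229e+00, -7.02873313e-02]), 'qd': array([ 0.00025114, -0.00010887,  0.00095598,  0.00221861, -0.0003045 ,
       -0.00095841]), 'tau': array([ 5.95381644e-04, -3.81665826e+01, -3.60187948e+01, -1.90644352e-05,
        6.10531060e-03,  8.30561049e-06]), 'tool_pos': array([ 0.1694637 , -0.49658835,  0.24745495]), 'ee_rot': array([-8.08481535e-04,  9.86518412e-01,  1.63648284e-01, -8.57887790e-05]), 'contact_force': array([ 0.30432481, -0.48476518, -0.354216  ]), 'torque': array([ 0.00926341,  0.01972178, -0.04659221]), 'grasp_force': 0.0, 'finger_gap': 0.08527936110365615} 0.017
scene {'camera_matrix': array([[503.25509828,   0.        , 312.33822959],
       [  0.        , 503.25509828, 213.30887276],
       [  0.        ,   0.        ,   1.        ]]), 'distortion': array([-0.06392683,  0.        ,  0.        ,  0.        ,  0.        ]), 'origin': array([ 1.37682379, -0.67961905,  1.338102  ]), 'rotation': array([-0.30216437,  0.83843264,  0.42659162, -0.15410059])}
top {'camera_matrix': array([[400.2793339 ,   0.        , 320.13953999],
       [  0.        , 400.2793339 , 199.39369013],
       [  0.        ,   0.        ,   1.        ]]), 'distortion': array([-0.04047945,  0.        ,  0.        ,  0.        ,  0.        ]), 'origin': array([ 0.41095525, -0.08073061,  1.28890661]), 'rotation': array([ 0.04000753, -0.70314742,  0.70758446, -0.05750945])}
```

View pics/scene0.png

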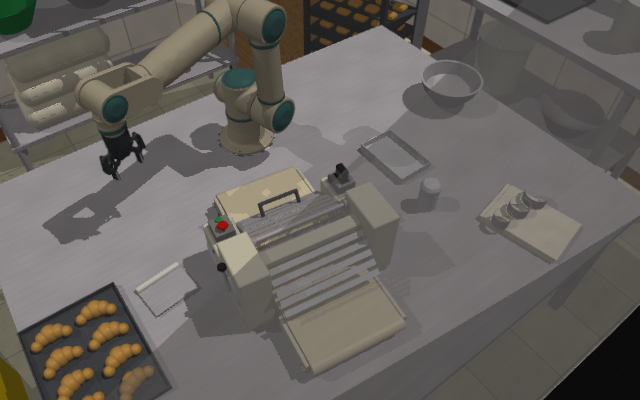

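View pics/top0.png

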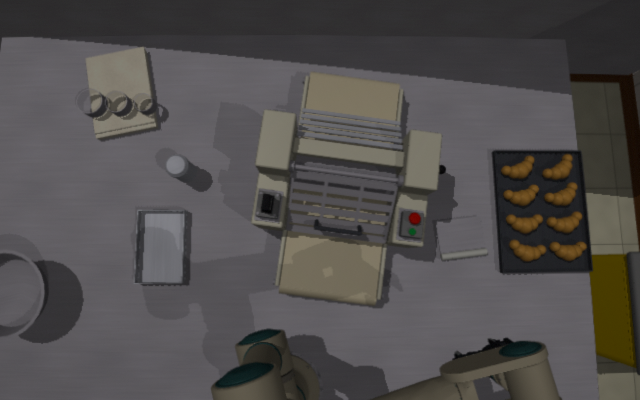

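The scene view shows the plug at about (341,171), the grab bar near (280,203) and the tray near (394,156). The top view shows the plug at about (268,203), the bar near (338,228), the tray near (162,247), and the switch box at (411,224). The sheeter is turned by a few degrees.

```bash
cat > h.py <<'E'
import numpy as np,cv2
from scipy.spatial.transform import Rotation as R
from cell import ctrl,cams
def rot(q): return R.from_quat(np.roll(q,-1))
def ray(f,px):
    u=cv2.undistortPoints(np.array([[px]],float),f["camera_matrix"],f["distortion"])[0,0]
    return f["origin"],rot(f["rotation"]).apply([u[0],u[1],1])
def onz(f,px,z):
    o,d=ray(f,px);return o+d*(z-o[2])/d[2]
def tri(f1,p1,f2,p2):
    o1,d1=ray(f1,p1);o2,d2=ray(f2,p2)
    t=np.linalg.lstsq(np.c_[d1,-d2],o2-o1,rcond=None)[0]
    a,b=o1+t[0]*d1,o2+t[1]*d2
    return (a+b)/2,np.linalg.norm(a-b)
E
python3 - <<'E'
import cv2
a=cv2.imread("pics/top0.png")[95:315,235:455]
b=cv2.imread("pics/scene0.png")[145:285,195:435]
g=lambda i:cv2.convertScaleAbs(i,alpha=1.6,beta=20)
cv2.imwrite("pics/tc.png",g(cv2.resize(a,(600,600),interpolation=3)))
cv2.imwrite("pics/sc.png",g(cv2.resize(b,(800,467),interpolation=3)))
E
```

```text
(no output)
```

View pics/tc.png

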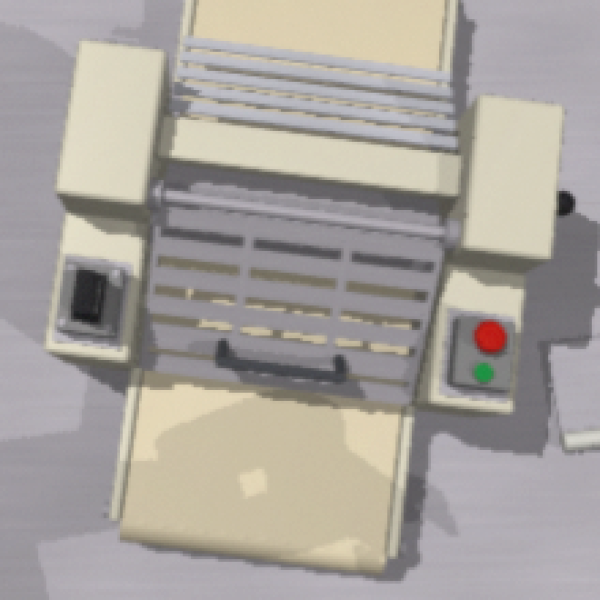

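View pics/sc.png

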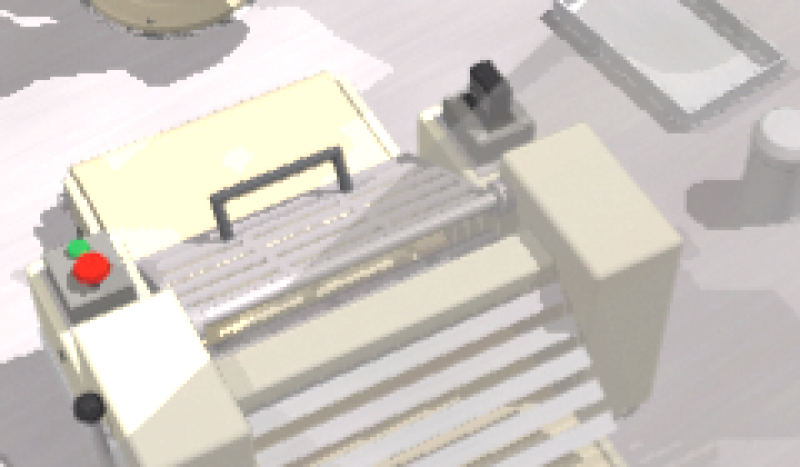

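In the enlarged top view (scale 2.727) the bar runs from (222,360) to (343,376), and the plug grip's top is about (88,292). The column fronts end at (57,192) and (553,258). In the scene crop (scale 3.333) the bar runs from (216,200) to (338,154), and the grip's top is near (487,70).

```bash
python3 - <<'E'
from h import *
np.set_printoptions(precision=4,suppress=True)
t=cams.grab_frame("top");s=cams.grab_frame("scene")
T=lambda x,y:(235+(x+.5)/2.7273-.5,95+(y+.5)/2.7273-.5); S=lambda x,y:(195+(x+.5)/3.3333-.5,145+(y+.5)/3.3333-.5)
C=[onz(t,T(*p),.255) for p in [(80,42),(57,192),(565,105),(553,258)]]
print("cols",*C,np.linalg.norm(C[0]-C[1]),np.linalg.norm(C[1]-C[3]))
for a,b in((1,3),(0,2)):
    d=C[a]-C[b];print("yaw",np.degrees(np.arctan2(-d[0],d[1])))
d=C[0]-C[1]+C[2]-C[3];yaw=np.arctan2(d[1],d[0]);print("yawx",np.degrees(yaw))
d=C[1]-C[3]+C[0]-C[2];yaw=np.arctan2(-d[0],d[1])
ex=np.array([np.cos(yaw),np.sin(yaw),0]);o=sum(C)/4-ex*.06;print("sheeter",o,np.degrees(yaw))
print("bar pred",o-ex*.154)
print("bar",*[tri(t,T(*a),s,S(*b)) for a,b in [((222,360),(216,200)),((343,376),(338,154))][:0]])
A=tri(t,T(222,360),s,S(338,154));B=tri(t,T(343,376),s,S(216,200));print("barL",A,"barR",B,np.linalg.norm(A[0]-B[0]),"mid",(A[0]+B[0])/2)
d=A[0]-B[0];print("baryaw",np.degrees(np.arctan2(-d[0],d[1])))
print("plug",onz(t,T(88,292),.247),onz(s,S(487,70),.247),tri(t,T(88,292),s,S(487,70)))
# tray via contour
for p in [(139,211),(184,211),(183,284),(136,283)]: print("tray rim",onz(t,p,.03))
print("shaker",onz(t,(178,166),.115))
E
```

```text
cols [0.7978 0.0421 0.255 ] [0.6465 0.0623 0.255 ] [ 0.7338 -0.4376  0.255 ] [ 0.5801 -0.4177  0.255 ] 0.15262712479942972 0.4846035889643177
yaw -7.876166194268936
yaw -7.602078801723154
yawx -7.496695456632761
sheeter [ 0.6301 -0.1796  0.255 ] -7.7392066419091785
bar pred [ 0.4775 -0.1589  0.255 ]
bar
barL (array([ 0.4893, -0.0973,  0.1693]), np.float64(0.0003304248261814502)) barR (array([ 0.4719, -0.2213,  0.1716]), np.float64(0.0005728038225137183)) 0.1252350821832046 mid [ 0.4806 -0.1593  0.1704]
baryaw -8.006737881671558
plug [0.55   0.0323 0.247 ] [0.5434 0.0338 0.247 ] (array([0.5486, 0.0307, 0.2533]), np.float64(0.00214702266284002))
tray rim [0.5514 0.4593 0.03  ]
tray rim [0.5508 0.3169 0.03  ]
tray rim [0.3246 0.312  0.03  ]
tray rim [0.328  0.4575 0.03  ]
shaker [0.6766 0.3133 0.115 ]
```

The measurements agree with the given sizes: bar length 125 mm, bar height 0.171 m, yaw −7.8°. I'm moving above the plug now.

>>> play_rows:
  steps:
    - {"delta_pos": [0,0,-50],"rotation": [0,0,9]}
    - {"delta_pos": [0,0,-50],"rotation": [0,0,9]}
    - {"delta_pos": [0,0,0],"rotation": [0,0,8.6]}
    - {"delta_pos": [25.3,-48,0],"rotation": [0,0,0]}
    - {"delta_pos": [25.3,-48,0],"rotation": [0,0,0]}
  fingers: 60

```text
t: 0.82
tool_pos: [0.233, -0.4076, 0.3478]
ee_rot: [-0.0, 0.998, -0.068, -0.0]
contact_force: [0.3, -0.6, 0.3]
finger_gap: 0.06
grasp_force: 0.0
```

>>> play_rows:
  steps:
    - {"delta_pos": [25.3,-48,0],"rotation": [0,0,0]}
    - {"delta_pos": [25.3,-48,0],"rotation": [0,0,0]}
    - {"delta_pos": [25.3,-48,0],"rotation": [0,0,0]}
    - {"delta_pos": [25.3,-48,0],"rotation": [0,0,0]}
    - {"delta_pos": [25.3,-48,0],"rotation": [0,0,0]}

```text
t: 1.45
tool_pos: [0.3911, -0.1862, 0.3483]
ee_rot: [0.0, 0.998, -0.068, 0.0]
contact_force: [0.5, -0.2, -0.1]
finger_gap: 0.06
grasp_force: 0.0
```

>>> play_rows:
  steps:
    - {"delta_pos": [25.3,-48,0],"rotation": [0,0,0]}
    - {"delta_pos": [25.3,-48,0],"rotation": [0,0,0]}
    - {"delta_pos": [25.3,-48,0],"rotation": [0,0,0]}
    - {"delta_pos": [0,0,0],"rotation": [0,0,0]}
    - {"delta_pos": [0,0,0],"rotation": [0,0,0]}

```text
t: 2.08
tool_pos: [0.4849, -0.0556, 0.3481]
ee_rot: [0.0, 0.998, -0.067, -0.0]
contact_force: [0.5, -0.1, -0.4]
finger_gap: 0.06
grasp_force: 0.0
```

```bash
cat >> h.py <<'E'
np.set_printoptions(precision=4,suppress=True)
def target(yaw,lean):  # degrees; lean>0: gripper body leans towards -x of the yawed frame
    return R.from_euler('Z',yaw,degrees=True)*R.from_euler('Y',-lean,degrees=True)*R.from_euler('X',180,degrees=True)
def delta(p,yaw,lean):
    s=ctrl.read_state();r=rot(s["ee_rot"])
    print("t",s["t"],"tcp",s["tool_pos"],"gap",s["finger_gap"],"F",s["contact_force"],"q",s["qpos"])
    print("dpos mm",1e3*r.inv().apply(np.array(p)-s["tool_pos"]),"rot deg",np.degrees((r.inv()*target(yaw,lean)).as_rotvec()))
E
python3 - <<'E'
from h import *
delta([.548,.033,.232],-7.8,0)
s=cams.grab_frame("scene")["pixels"][130:250,250:410]
t=cams.grab_frame("top")["pixels"][140:260,220:380]
cv2.imwrite("pics/c1.png",np.vstack([cv2.convertScaleAbs(cv2.resize(i,(400*2,300),interpolation=3)[:, :],alpha=1.6,beta=20) if 0 else cv2.convertScaleAbs(cv2.resize(i,None,fx=2.5,fy=2.5,interpolation=3),alpha=1.8,beta=25) for i in (s,t)]))
E
```

```text
t 2.075 tcp [ 0.4849 -0.0556  0.3481] gap 0.05995086089121041 F [ 0.5095 -0.0727 -0.3795] q [-0.1896 -0.0509  1.307  -0.0004  1.8861  1.5162]
dpos mm [ 50.6531 -96.3178 116.0256] rot deg [0.0206 0.031  0.0594]
```

View pics/c1.png

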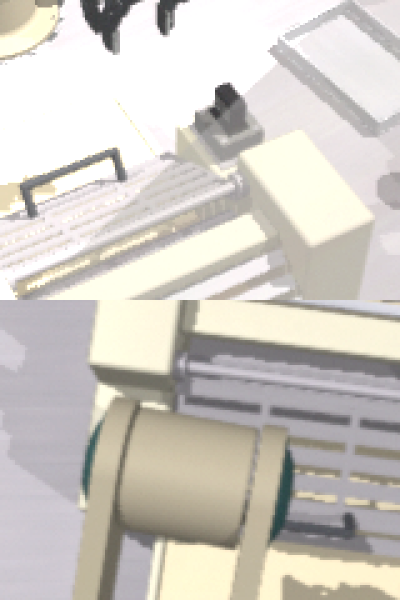

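The hand stands short of the plug (the scene crop shows the plug untouched near (228,105)). The remaining shift matches the two rows still owed. I'll cover it and then look.

>>> play_rows:
  steps:
    - {"delta_pos": [25.3,-48.1,0],"rotation": [0,0,0]}
    - {"delta_pos": [25.3,-48.2,0],"rotation": [0,0,0]}
    - {"delta_pos": [0,0,46],"rotation": [0,0,0]}
    - {"delta_pos": [0,0,0],"rotation": [0,0,0]}

```text
t: 2.68
tool_pos: [0.5469, 0.0324, 0.2984]
ee_rot: [0.0, 0.998, -0.068, -0.004]
contact_force: [-1.4, -0.6, 0.8]
finger_gap: 0.0599
grasp_force: 0.0
```

```bash
python3 - <<'E'
from h import *
delta([.548,.033,.232],-7.8,0)
s=cams.grab_frame("scene")["pixels"][110:230,270:430]
cv2.imwrite("pics/c2.png",cv2.convertScaleAbs(cv2.resize(s,None,fx=4,fy=4,interpolation=3),alpha=1.8,beta=25))
E
```

```text
t 2.675 tcp [0.5469 0.0324 0.2984] gap 0.05989228747546566 F [-1.3744 -0.6258  0.7811] q [-0.0081  0.1172  1.2332 -0.0003  1.7994  1.6991]
dpos mm [ 1.5787 -0.8609 66.3519] rot deg [ 0.0754  0.4627 -0.0201]
```

View pics/c2.png

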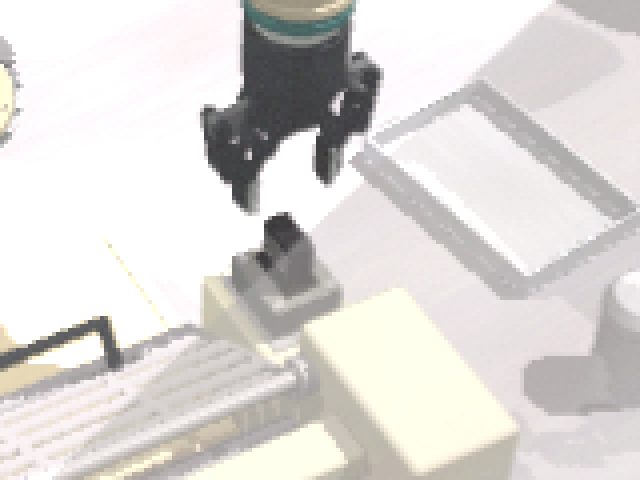

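The open fingers straddle the plug, with tips at (252,205) and (325,180) and the plug top at (280,228). I'll descend and close.

>>> play_rows:
  steps:
    - {"delta_pos": [0,0,35],"rotation": [0,0,0]}
    - {"delta_pos": [0,0,20],"rotation": [0,0,0]}
    - {"delta_pos": [0,0,11],"rotation": [0,0,0]}
    - {"delta_pos": [0,0,0],"rotation": [0,0,0]}

```text
t: 3.22
tool_pos: [0.5484, 0.0325, 0.2375]
ee_rot: [0.0, 0.998, -0.068, 0.001]
contact_force: [0.5, -0.6, 0.2]
finger_gap: 0.0601
grasp_force: 0.0
```

>>> play_rows:
  steps:
    - {"delta_pos": [0,0,0],"rotation": [0,0,0]}
    - {"delta_pos": [0,0,0],"rotation": [0,0,0]}
    - {"delta_pos": [0,0,0],"rotation": [0,0,0]}
    - {"delta_pos": [0,0,0],"rotation": [0,0,0]}
    - {"delta_pos": [0,0,0],"rotation": [0,0,0]}
  fingers: 0

```text
t: 3.85
tool_pos: [0.5487, 0.0338, 0.2376]
ee_rot: [-0.001, 0.998, -0.067, 0.001]
contact_force: [0.1, 4.0, 5.9]
finger_gap: 0.0211
grasp_force: 59.3
```

>>> play_rows:
  steps:
    - {"delta_pos": [0,0,-4],"rotation": [0,0,0]}
    - {"delta_pos": [0,0,-6],"rotation": [0,0,0]}
    - {"delta_pos": [0,0,-10],"rotation": [0,0,0]}
    - {"delta_pos": [0,0,-20],"rotation": [0,0,0]}
    - {"delta_pos": [0,0,-30],"rotation": [0,0,0]}

```text
t: 4.47
tool_pos: [0.5476, 0.0327, 0.3051]
ee_rot: [0.001, 0.998, -0.068, -0.002]
contact_force: [-0.6, -0.1, -1.2]
finger_gap: 0.021
grasp_force: 62.2
```

```bash
python3 - <<'E'
from h import *
delta([.438,.387,.307],-7.8,0)
s=cams.grab_frame("scene")["pixels"][110:230,270:430]
cv2.imwrite("pics/c3.png",cv2.convertScaleAbs(cv2.resize(s,None,fx=4,fy=4,interpolation=3),alpha=1.8,beta=25))
E
```

```text
t 4.475 tcp [0.5476 0.0327 0.3051] gap 0.021047308473446553 F [-0.6366 -0.0609 -1.17  ] q [-0.0071  0.1168  1.2202 -0.0013  1.8089  1.6994]
dpos mm [-156.6621 -336.1873   -1.8099] rot deg [0.1011 0.2353 0.0057]
```

View pics/c3.png

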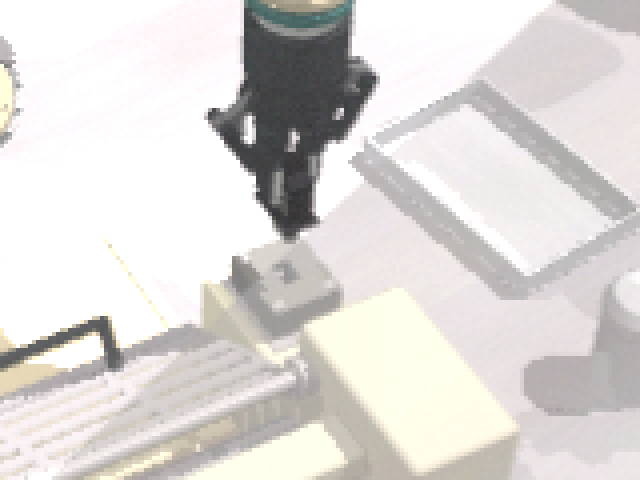

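The plug is out and hangs in the jaws; the empty slot shows at (287,272). Next I carry it to the tray.

>>> play_rows:
  steps:
    - {"delta_pos": [-22.4,-48,0],"rotation": [0,0,0]}
    - {"delta_pos": [-22.4,-48,0],"rotation": [0,0,0]}
    - {"delta_pos": [-22.4,-48,0],"rotation": [0,0,0]}
    - {"delta_pos": [-22.4,-48,0],"rotation": [0,0,0]}
    - {"delta_pos": [-22.4,-48,0],"rotation": [0,0,0]}

```text
t: 5.15
tool_pos: [0.4689, 0.2871, 0.3052]
ee_rot: [0.001, 0.998, -0.068, -0.0]
contact_force: [0.5, -0.6, -1.1]
finger_gap: 0.0209
grasp_force: 62.2
```

>>> play_rows:
  steps:
    - {"delta_pos": [-22.4,-48,0],"rotation": [0,0,0]}
    - {"delta_pos": [-22.4,-48,0],"rotation": [0,0,0]}
    - {"delta_pos": [0,0,50],"rotation": [0,0,0]}
    - {"delta_pos": [0,0,50],"rotation": [0,0,0]}
    - {"delta_pos": [0,0,50],"rotation": [0,0,0]}

```text
t: 5.78
tool_pos: [0.4378, 0.3866, 0.1535]
ee_rot: [0.001, 0.998, -0.068, -0.0]
contact_force: [0.9, -0.4, -1.8]
finger_gap: 0.021
grasp_force: 62.2
```

>>> play_rows:
  steps:
    - {"delta_pos": [0,0,40],"rotation": [0,0,0]}
    - {"delta_pos": [0,0,30],"rotation": [0,0,0]}
    - {"delta_pos": [0,0,0],"rotation": [0,0,0]}
    - {"delta_pos": [0,0,0],"rotation": [0,0,0]}

```text
t: 6.28
tool_pos: [0.4388, 0.3874, 0.0875]
ee_rot: [-0.0, 0.998, -0.068, 0.001]
contact_force: [-0.6, -0.6, -0.8]
finger_gap: 0.0211
grasp_force: 62.1
```

```bash
python3 - <<'E'
from h import *
delta([.438,.387,.064],-7.8,0)
E
```

```text
t 6.275 tcp [0.4388 0.3874 0.0875] gap 0.021146565054857114 F [-0.5692 -0.5947 -0.7779] q [ 0.6604  0.3266  1.4167 -0.0004  1.3968  2.3669]
dpos mm [-0.7257  0.5261 23.4665] rot deg [-0.0437 -0.0782  0.0341]
```

>>> play_rows:
  steps:
    - {"delta_pos": [0,0,12],"rotation": [0,0,0]}
    - {"delta_pos": [0,0,8],"rotation": [0,0,0]}
    - {"delta_pos": [0,0,3],"rotation": [0,0,0]}
    - {"delta_pos": [0,0,2],"rotation": [0,0,0]}
    - {"delta_pos": [0,0,0],"rotation": [0,0,0]}

```text
t: 6.9
tool_pos: [0.4383, 0.3872, 0.0625]
ee_rot: [0.0, 0.998, -0.068, 0.0]
contact_force: [-3.3, -2.3, 6.1]
finger_gap: 0.021
grasp_force: 63.2
```

Contact with the tray floor, 6 N. I'm releasing the plug and retreating up.

>>> play_rows:
  steps:
    - {"delta_pos": [0,0,0],"rotation": [0,0,0]}
    - {"delta_pos": [0,0,0],"rotation": [0,0,0]}
    - {"delta_pos": [0,0,0],"rotation": [0,0,0]}
    - {"delta_pos": [0,0,-20],"rotation": [0,0,0]}
    - {"delta_pos": [0,0,-40],"rotation": [0,0,0]}
  fingers: 45

```text
t: 7.52
tool_pos: [0.4376, 0.3867, 0.1214]
ee_rot: [0.001, 0.998, -0.068, -0.001]
contact_force: [0.4, 0.1, 0.3]
finger_gap: 0.0451
grasp_force: 0.0
```

>>> play_rows:
  steps:
    - {"delta_pos": [0,0,-60],"rotation": [0,0,0]}
    - {"delta_pos": [0,0,-60],"rotation": [0,0,0]}
    - {"delta_pos": [0,0,-60],"rotation": [0,0,0]}
    - {"delta_pos": [0,0,-60],"rotation": [0,0,0]}

```text
t: 8.02
tool_pos: [0.4376, 0.3868, 0.3652]
ee_rot: [-0.001, 0.998, -0.068, 0.001]
contact_force: [0.7, 1.6, 0.9]
finger_gap: 0.0449
grasp_force: 0.0
```

```bash
python3 - <<'E'
from h import *
lean=25
# standoff 90 mm behind the bar along tool z
b=np.array([.480,-.159,.172]);z=target(-7.8,lean).apply([0,0,1]);print("z",z)
print("bar tcp",b+.002*z); delta(b-.09*z,-7.8,lean)
delta(b-.09*z,-7.8,lean)
s=cams.grab_frame("scene")["pixels"][90:230,270:470]
cv2.imwrite("pics/c4.png",cv2.convertScaleAbs(cv2.resize(s,None,fx=3,fy=3,interpolation=3),alpha=1.5,beta=15))
E
```

```text
z [ 0.4187 -0.0574 -0.9063]
bar tcp [ 0.4808 -0.1591  0.1702]
t 8.025 tcp [0.4376 0.3868 0.3652] gap 0.044869968170847124 F [0.7314 1.6334 0.9403] q [ 0.6607  0.2313  0.9731 -0.0001  1.935   2.3668]
dpos mm [ 77.4513 535.2227 110.9178] rot deg [-0.0956 24.9036  0.0204]
t 8.025 tcp [0.4376 0.3868 0.3652] gap 0.044869968170847124 F [0.7314 1.6334 0.9403] q [ 0.6607  0.2313  0.9731 -0.0001  1.935   2.3668]
dpos mm [ 77.4513 535.2227 110.9178] rot deg [-0.0956 24.9036  0.0204]
```

View pics/c4.png

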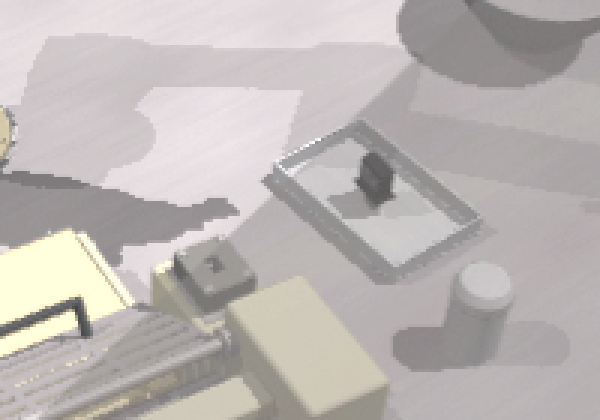

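The plug stands upright in the tray at (376,180), and the shaker and socket are unchanged. For the bar the jaws must close across it, so I turn the tool −90° about its z axis, then travel, then lean.

>>> play_rows:
  steps:
    - {"delta_pos": [0,0,0],"rotation": [0,0,-10]}
    - {"delta_pos": [0,0,0],"rotation": [0,0,-10]}
    - {"delta_pos": [0,0,0],"rotation": [0,0,-10]}
    - {"delta_pos": [0,0,0],"rotation": [0,0,-10]}
    - {"delta_pos": [0,0,0],"rotation": [0,0,-10]}
  fingers: 55

```text
t: 8.7
tool_pos: [0.4379, 0.3871, 0.3626]
ee_rot: [-0.0, 0.932, 0.363, 0.001]
contact_force: [-0.1, -0.4, 0.2]
finger_gap: 0.055
grasp_force: 0.0
```

>>> play_rows:
  steps:
    - {"delta_pos": [0,0,0],"rotation": [0,0,-10]}
    - {"delta_pos": [0,0,0],"rotation": [0,0,-10]}
    - {"delta_pos": [0,0,0],"rotation": [0,0,-10]}
    - {"delta_pos": [0,0,0],"rotation": [0,0,-10]}
    - {"delta_pos": [-53.5,7.7,0],"rotation": [0,0,0]}

```text
t: 9.32
tool_pos: [0.4381, 0.3342, 0.3607]
ee_rot: [-0.0, 0.751, 0.66, -0.001]
contact_force: [0.8, -0.4, 1.1]
finger_gap: 0.055
grasp_force: 0.0
```

>>> play_rows:
  steps:
    - {"delta_pos": [-53.5,7.7,0],"rotation": [0,0,0]}
    - {"delta_pos": [-53.5,7.7,0],"rotation": [0,0,0]}
    - {"delta_pos": [-53.5,7.7,0],"rotation": [0,0,0]}
    - {"delta_pos": [-53.5,7.7,0],"rotation": [0,0,0]}
    - {"delta_pos": [-53.5,7.7,0],"rotation": [0,0,0]}

```text
t: 9.95
tool_pos: [0.44, 0.0613, 0.3626]
ee_rot: [0.001, 0.753, 0.658, 0.001]
contact_force: [0.8, -0.9, 0.1]
finger_gap: 0.0551
grasp_force: 0.0
```

>>> play_rows:
  steps:
    - {"delta_pos": [-53.5,7.7,0],"rotation": [0,0,0]}
    - {"delta_pos": [-53.5,7.7,0],"rotation": [0,0,0]}
    - {"delta_pos": [-53.5,7.7,0],"rotation": [0,0,0]}
    - {"delta_pos": [-53.5,7.7,0],"rotation": [0,0,0]}
    - {"delta_pos": [0,0,0],"rotation": [0,0,0]}

```text
t: 10.58
tool_pos: [0.4415, -0.156, 0.3619]
ee_rot: [0.0, 0.755, 0.656, -0.0]
contact_force: [0.2, 1.2, 0.1]
finger_gap: 0.0549
grasp_force: 0.0
```

>>> play_rows:
  steps:
    - {"delta_pos": [0,0,0],"rotation": [-8.5,0,0]}
    - {"delta_pos": [0,0,0],"rotation": [-8.5,0,0]}
    - {"delta_pos": [0,0,0],"rotation": [-8,0,0]}
    - {"delta_pos": [0,0,0],"rotation": [0,0,0]}
    - {"delta_pos": [0,0,0],"rotation": [0,0,0]}

```text
t: 11.2
tool_pos: [0.4423, -0.1528, 0.3623]
ee_rot: [0.163, 0.735, 0.642, 0.142]
contact_force: [-0.4, -0.1, 0.1]
finger_gap: 0.0552
grasp_force: 0.0
```

```bash
cat >> h.py <<'E'
_t0=target
def target(yaw,lean): return _t0(yaw,lean)*R.from_euler('Z',-90,degrees=True)
E
python3 - <<'E'
from h import *
b=np.array([.480,-.159,.172]);z=target(-7.8,25).apply([0,0,1])
delta(b-.07*z,-7.8,25)
E
```

```text
t 11.2 tcp [ 0.4423 -0.1528  0.3623] gap 0.05524119971729541 F [-0.3942 -0.0708  0.1387] q [-0.4959 -0.4221  1.6382  0.1496  1.5152 -0.3385]
dpos mm [ -0.9773 -45.7321 118.6332] rot deg [-0.0326 -0.0104  0.0823]
```

>>> play_rows:
  steps:
    - {"delta_pos": [0,-15,40],"rotation": [0,0,0]}
    - {"delta_pos": [0,-15,40],"rotation": [0,0,0]}
    - {"delta_pos": [-1,-15.7,38.6],"rotation": [0,0,0]}
    - {"delta_pos": [0,0,0],"rotation": [0,0,0]}
    - {"delta_pos": [0,0,0],"rotation": [0,0,0]}

```text
t: 11.82
tool_pos: [0.4517, -0.1556, 0.2368]
ee_rot: [0.164, 0.735, 0.642, 0.143]
contact_force: [0.5, -0.3, 0.8]
finger_gap: 0.0551
grasp_force: 0.0
```

```bash
python3 - <<'E'
from h import *
b=np.array([.480,-.159,.172]);z=target(-7.8,25).apply([0,0,1])
delta(b+.002*z,-7.8,25)
s=cams.grab_frame("scene")["pixels"][110:260,190:350]
cv2.imwrite("pics/c5.png",cv2.convertScaleAbs(cv2.resize(s,None,fx=4,fy=4,interpolation=3),alpha=1.5,beta=15))
E
```

```text
t 11.825 tcp [ 0.4517 -0.1556  0.2368] gap 0.055065083555642505 F [ 0.5342 -0.2915  0.827 ] q [-0.4908 -0.4001  1.8708  0.1551  1.2604 -0.3727]
dpos mm [ 0.5056 -1.6471 72.7968] rot deg [0.1036 0.0129 0.0793]
```

View pics/c5.png

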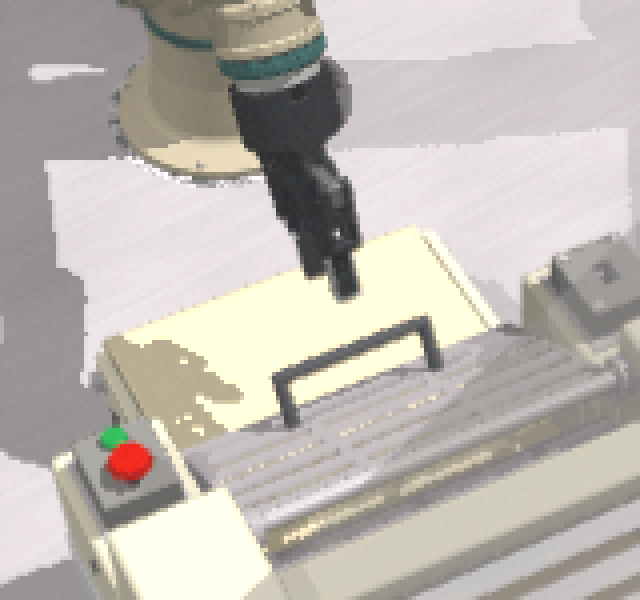

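The fingers, with tips at (320,270) and (345,290), head for the middle of the bar at (352,348). Approaching and closing.

>>> play_rows:
  steps:
    - {"delta_pos": [0,-1.5,30],"rotation": [0,0,0]}
    - {"delta_pos": [0,0,25],"rotation": [0,0,0]}
    - {"delta_pos": [0,0,17],"rotation": [0,0,0]}
    - {"delta_pos": [0,0,0],"rotation": [0,0,0]}
    - {"delta_pos": [0,0,0],"rotation": [0,0,0]}

```text
t: 12.5
tool_pos: [0.4802, -0.1597, 0.1707]
ee_rot: [0.164, 0.735, 0.642, 0.143]
contact_force: [-0.7, -0.3, 0.3]
finger_gap: 0.0551
grasp_force: 0.0
```

>>> play_rows:
  steps:
    - {"delta_pos": [0,0,0],"rotation": [0,0,0]}
    - {"delta_pos": [0,0,0],"rotation": [0,0,0]}
    - {"delta_pos": [0,0,0],"rotation": [0,0,0]}
    - {"delta_pos": [0,0,0],"rotation": [0,0,0]}
    - {"delta_pos": [0,0,0],"rotation": [0,0,0]}
  fingers: 0

```text
t: 13.12
tool_pos: [0.4802, -0.1596, 0.1697]
ee_rot: [0.164, 0.735, 0.642, 0.143]
contact_force: [3.1, 0.5, 4.6]
finger_gap: 0.01
grasp_force: 58.6
```

```bash
python3 - <<'E'
from h import *
s=ctrl.read_state();r=rot(s["ee_rot"])
# per-step tool-frame deltas: arc about hinge by 5 deg steps (axis = -sheeter y raises front (-x) edge? check z grows)
o=np.array([.6301,-.1796,.220]);ey=np.array([.1357,.9907,0]);p=s["tool_pos"]+r.apply([0,0,-.002])
v=p-o;v0=v-ey*(v@ey);print("radius",np.linalg.norm(v0),"angle below",np.degrees(np.arcsin(-v0[2]/np.linalg.norm(v0))),s["contact_force"],s["torque"])
W=R.from_rotvec(ey*np.radians(5)) 
print("p after 5deg",W.apply(v)+o-p)
d=r.inv().apply(W.apply(s["tool_pos"]-o)+o-s["tool_pos"]);print("tool step",d*1e3,"rot",np.degrees((r.inv()*W*r).as_rotvec()))
E
```

```text
radius 0.1596681212501845 angle below 17.68168334426432 [3.0685 0.4739 4.5972] [ 0.0274 -0.5296 -0.0539]
p after 5deg [-0.0036  0.0005  0.0134]
tool step [ -0.0049   2.2341 -13.7264] rot [ 4.9998  0.0037 -0.0012]
```

The arc is the same tool-frame step every time: 5° per row. I'll do part of it first and check the force.

>>> play_rows:
  steps:
    - {"delta_pos": [0,2.2,-13.7],"rotation": [5,0,0]}
    - {"delta_pos": [0,2.2,-13.7],"rotation": [5,0,0]}
    - {"delta_pos": [0,2.2,-13.7],"rotation": [5,0,0]}
    - {"delta_pos": [0,0,0],"rotation": [0,0,0]}

```text
t: 13.62
tool_pos: [0.4724, -0.1585, 0.2092]
ee_rot: [0.066, 0.75, 0.655, 0.057]
contact_force: [8.0, -2.7, -3.1]
finger_gap: 0.01
grasp_force: 59.7
```

>>> play_rows:
  steps:
    - {"delta_pos": [0,2.2,-13.7],"rotation": [5,0,0]}
    - {"delta_pos": [0,2.2,-13.7],"rotation": [5,0,0]}
    - {"delta_pos": [0,2.2,-13.7],"rotation": [5,0,0]}
    - {"delta_pos": [0,0,0],"rotation": [0,0,0]}

```text
t: 14.12
tool_pos: [0.4747, -0.1588, 0.2494]
ee_rot: [-0.034, 0.753, 0.657, -0.029]
contact_force: [1.9, -1.5, -4.0]
finger_gap: 0.0103
grasp_force: 60.9
```

Forces are small. I'll do the remaining 20°.

>>> play_rows:
  steps:
    - {"delta_pos": [0,2.2,-13.7],"rotation": [5,0,0]}
    - {"delta_pos": [0,2.2,-13.7],"rotation": [5,0,0]}
    - {"delta_pos": [0,2.2,-13.7],"rotation": [5,0,0]}
    - {"delta_pos": [0,2.2,-13.7],"rotation": [5,0,0]}
    - {"delta_pos": [0,0,0],"rotation": [0,0,0]}

```text
t: 14.75
tool_pos: [0.4939, -0.1615, 0.3011]
ee_rot: [-0.165, 0.735, 0.642, -0.144]
contact_force: [-7.9, 0.4, 1.2]
finger_gap: 0.0099
grasp_force: 61.6
```

>>> play_rows:
  steps:
    - {"delta_pos": [0,0,0],"rotation": [0,0,0]}
    - {"delta_pos": [0,0,0],"rotation": [0,0,0]}
    - {"delta_pos": [0,0,0],"rotation": [0,0,0]}

```text
t: 15.12
tool_pos: [0.4941, -0.1615, 0.3014]
ee_rot: [-0.163, 0.736, 0.642, -0.143]
contact_force: [-5.8, 0.2, -1.8]
finger_gap: 0.0101
grasp_force: 61.5
```

```bash
python3 - <<'E'
from h import *
s=ctrl.read_state();r=rot(s["ee_rot"])
o=np.array([.6301,-.1796,.220]);ey=np.array([.1357,.9907,0]);p=s["tool_pos"]+r.apply([0,0,-.002])
v=p-o;v=v-ey*(v@ey);n=np.linalg.norm(v)
print("radius",n,"opening",np.degrees(np.arcsin(v[2]/n))+16.6,s["contact_force"],s["grasp_force"],s["finger_gap"])
s=cams.grab_frame("scene")["pixels"][90:270,190:440]
cv2.imwrite("pics/c6.png",cv2.convertScaleAbs(cv2.resize(s,None,fx=3,fy=3,interpolation=3),alpha=1.5,beta=15))
E
```

```text
radius 0.15974439607925325 opening 48.000954727766064 [-5.7873  0.1661 -1.805 ] 61.481561064720154 0.010057700927352914
```

View pics/c6.png

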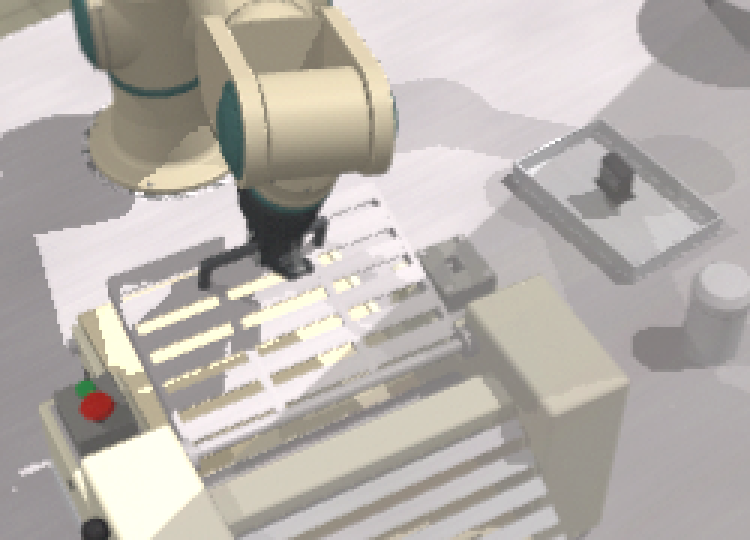

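The guard is raised and held by the bar at about 48–49°. The plug stands in the tray at (615,175). A 1° nudge, then I hand in.

>>> play_rows:
  steps:
    - {"delta_pos": [0,0.5,-3],"rotation": [1,0,0]}
    - {"delta_pos": [0,0,0],"rotation": [0,0,0]}
    - {"delta_pos": [0,0,0],"rotation": [0,0,0]}
    - {"delta_pos": [0,0,0],"rotation": [0,0,0]}

```text
t: 15.68
tool_pos: [0.4961, -0.1618, 0.3046]
ee_rot: [-0.17, 0.734, 0.641, -0.148]
contact_force: [-6.9, 0.7, 0.7]
finger_gap: 0.0099
grasp_force: 61.5
```

```bash
python3 -c "
from cell import workorder
print(workorder.finish_job())"
```

```text
the job is handed in; nothing more can be done
None
```

The plug is standing in the steel tray and the gripper is still holding the guard open by its grab bar at about 50° (my estimate from the arm's pose); I handed the job in at about 15.7 s, and no verdict came back.

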